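Pack specimen cups for transport

TASK

Get the specimen cups ready for the courier: lift the grey transport case's lid right back until it rests on its stop, screw each cup's red cap clockwise until it is fully home, and stand every cup upright on the floor of the open case. When all of them are in, shut the lid completely.

Things in the scene. Friction and masses are not known exactly. Their poses are not given: they have to be found in the camera images.
- case: grey plastic transport case fixed on the bench, 140 mm deep (x), 210 mm wide (y). Its base is an open tray 50 mm high with 4 mm walls and floor (inside 132 x 202 mm, 46 mm deep); origin at the centre of its underside, z up, front (handle side) facing its own -x. The lid is a hollow shell 22 mm high; shut, there is 64 mm from floor to lid
- case_lid (a joint): angle of the case lid about the hinge along the rear (+x) top edge of the base, rad: 0 shut, 1.75 fully open on its stop, leaning a little back. Plain free hinge, lid about 0.3 kg: below about 1.3 rad it falls shut, beyond about 1.5 it falls back onto the stop and rests there
- lid_handle (a point): middle of the black round bar handle on the lid's front: 12 mm thick, 84 mm of straight grip along the case's y, 42 mm (centre) off the lid's front face. Moves with the lid; shut, it is 186 mm in front of the hinge line and 10 mm above it (60 mm above the bench). Its axes are the lid's, equal to the case's when shut. The bar can turn in the fingers as the lid swings
- lid_hinge (a point): middle of the lid's hinge line, at the rear top edge of the base, 70 mm behind the case's origin (50 mm above the bench); the hinge runs along the case's y. The point's axes turn with the lid
- cup_0: screw-top specimen cup, clear labelled body and red ribbed cap: 54 mm tall, body 48 mm across, cap 54 mm across and 14 mm deep (40 to 54 mm above the underside), about 200 g. Its origin is the centre of its underside, z up. Two or three cups are out; an absent cup reads None
- cup_0_cap (a joint): turn of that cup's captive screw cap about the upright axis, rad: 0 fully home (hard stop), growing anticlockwise seen from above. Starts 1.2 to 2.6 loose. Turns stiffly (0.01 N m) and stays where left; the cup's weight keeps it from turning meanwhile; once the cap is home the whole cup turns with it. The cup can be lifted by its cap, which never comes off
- cup_1: screw-top specimen cup, clear labelled body and red ribbed cap: 54 mm tall, body 48 mm across, cap 54 mm across and 14 mm deep (40 to 54 mm above the underside), about 200 g. Its origin is the centre of its underside, z up. Two or three cups are out; an absent cup reads None
- cup_1_cap (a joint): turn of that cup's captive screw cap about the upright axis, rad: 0 fully home (hard stop), growing anticlockwise seen from above. Starts 1.2 to 2.6 loose. Turns stiffly (0.01 N m) and stays where left; the cup's weight keeps it from turning meanwhile; once the cap is home the whole cup turns with it. The cup can be lifted by its cap, which never comes off
- cup_2: screw-top specimen cup, clear labelled body and red ribbed cap: 54 mm tall, body 48 mm across, cap 54 mm across and 14 mm deep (40 to 54 mm above the underside), about 200 g. Its origin is the centre of its underside, z up. Two or three cups are out; an absent cup reads None
- cup_2_cap (a joint): turn of that cup's captive screw cap about the upright axis, rad: 0 fully home (hard stop), growing anticlockwise seen from above. Starts 1.2 to 2.6 loose. Turns stiffly (0.01 N m) and stays where left; the cup's weight keeps it from turning meanwhile; once the cap is home the whole cup turns with it. The cup can be lifted by its cap, which never comes off
Mind the look-alikes: they are no part of the job. Leave any yellow look-alike of the cup_0 alone.

How it is judged:
On the way, in this order (a step that is already met when the one before it is completed fails the run):
1. the case lid is lifted back to rest on its stop (value of joint case_lid above 1.68 rad), for 0.3 s.
2. with the lid open, every cup stands in the case with its cap fully home (x of cup_0 in the frame of case between -0.05 and 0.05 m and y of cup_0 in the frame of case between -0.085 and 0.085 m and z of cup_0 in the frame of case between -0.01 and 0.012 m and angle between each of cup_0, cup_1, cup_2's own z axis and vertical below 0.2 rad and linear speed of each of cup_0, cup_1, cup_2 below 0.05 m/s and value of joint each of cup_0_cap, cup_1_cap, cup_2_cap below 0.15 rad and x of cup_1 in the frame of case between -0.05 and 0.05 m and y of cup_1 in the frame of case between -0.085 and 0.085 m and z of cup_1 in the frame of case between -0.01 and 0.012 m and x of cup_2 in the frame of case between -0.05 and 0.05 m and y of cup_2 in the frame of case between -0.085 and 0.085 m and z of cup_2 in the frame of case between -0.01 and 0.012 m and value of joint case_lid above 1.4 rad), for 0.2 s.
At the end, for the whole second after the job is handed in: Every cup that was out stands upright (within 0.2 rad) at rest on the floor of the case, inside its walls, each cap within 0.15 rad of fully home, and the lid is shut (within 0.05 rad) (x of cup_0 in the frame of case between -0.05 and 0.05 m and y of cup_0 in the frame of case between -0.085 and 0.085 m and z of cup_0 in the frame of case between -0.01 and 0.012 m and angle between each of cup_0, cup_1, cup_2's own z axis and vertical below 0.2 rad and linear speed of each of cup_0, cup_1, cup_2 below 0.05 m/s and value of joint each of cup_0_cap, cup_1_cap, cup_2_cap below 0.15 rad and x of cup_1 in the frame of case between -0.05 and 0.05 m and y of cup_1 in the frame of case between -0.085 and 0.085 m and z of cup_1 in the frame of case between -0.01 and 0.012 m and x of cup_2 in the frame of case between -0.05 and 0.05 m and y of cup_2 in the frame of case between -0.085 and 0.085 m and z of cup_2 in the frame of case between -0.01 and 0.012 m and value of joint case_lid below 0.05 rad); the robot touches nothing.
Of cup_0, cup_1, cup_2 only 2 to 3 are there at a start; the rules pass over those that are not, and their reading is None.
At some moment in a run one of cup_0, cup_1, cup_2 may be knocked a few centimetres aside while the robot is not near it.
It also fails if it takes over 210 s, if anything falls off the work surface, if the arm or the gripper's body presses on something with over 40 N, if the wrist force passes 120 N, or if a joint passes its speed limit or range.

ROBOT

A 6-joint arm with a two-finger parallel gripper is mounted at the origin on a cart in front of the work surface, level with it; the furniture and walls round the work are solid. World frame = base frame: x ahead of the robot, y to its left, z up, the work surface at z = 0. Lengths are in m, angles in rad, forces in N, time in s.
With the tool pointing down it reaches from about 0.425 to 0.95 m from the base axis. Payload 3.5 kg.
Tool frame: the origin (TCP) lies at the very end of the fingers, on their centre line; the grasp point (between the pads) lies 19 mm behind it; x points along the fingers, z is the direction in which the jaws open and shut, and the axes are right-handed (so a half turn about x gives the same grasp; the last joint's range is limited). The gripper opens to 85 mm and grips with 20 to 120 N. Pads are 22 mm wide; open, the fingers measure 114 mm over their backs; the gripper's body (76 mm by 85 mm) begins 54 mm behind the grasp point. The pads swing forward as they close: fully open they stand 13 mm farther back than shut.
Start: joints at [1.084, 0.286, 1.577, -0, 1.279, -0.15], TCP at [0.223, 0.637, 0.231] pointing down, gripper open.
Joint ranges: [-2.77, 2.77], [-0.9, 2.22], [0.21, 2.48], [-1.53, 4.67], [0.24, 2.81], [-2.84, 2.84]. Speed limits (rad/s): [2.79, 2.79, 3.14, 3.14, 3.14, 3.14].

INTERFACE

Orientations are given as a unit quaternion [x, y, z, w].
In Python, from plant import ctrl, cams gives the robot as it stands.
- The arm moves only by the tool play_rows, never from a script. Its argument "rows" is a list of rows, each a list of 3 entries, a list of its own where there are three numbers: the opening in per cent of the stroke, from 0 (shut) to 100 (fully open), then the shift along the tool's x, y, z in units of 0.3 m (1.0 is 0.3 m), then the turn, a rotation vector about the tool's x, y, z in units of pi/2 rad (1.0 is pi/2 rad). A call has 1 to 10 rows; each row is the pose to reach, as a shift and turn from the pose commanded when the call began, along the tool's axes at that moment; what a row does not reach only later rows make up. A row lasts 1/12 s, in which the tool goes at most 41.7 mm and 7.16 degrees, less where a joint would pass 70% of its speed; a pose out of reach is approached as far as the arm can. A call with a number of a shift or a turn outside -1 to 1 is refused whole. A call with a gripper value outside its range is refused whole. The fingers move at their own pace and stop on an object; "force" is the grip in N (left out, the last holds). Time passes only in rows, so rows that repeat a pose let the fingers close. It gives the time, the measured TCP pose, the force and the opening at its end, in the units of the state.
- ctrl.get_state(): the state, without advancing time (a new reading comes with each control period).
- cams.read_camera(name): name is "scene" or "side" or "wrist"; returns a dict with "color" (400x640x3 uint8, red, green, blue), "fx", "fy", "cx", "cy" (pixels), "view" (4x4, takes a point from world to camera coordinates). Camera axes: x right, y down, z forward; pixel columns grow to the right and rows downward; lengths in m; the calibration is good to about 2 mm. A picture is of the moment at which its call begins. There is no depth.
- ctrl.sign_off(): hands the job in, once; it reports no verdict.
The state is a dict: "time": time; "qpos": joint angles; "dq": joint speeds; "joint_efforts": joint torques, N m; "eef_pos": TCP position; "tcp_rot": TCP orientation; "contact_force": force on the tool from outside, world axes, zero at the start; "wrist_torque": the same for the moment, N m; "opening": opening from 0.0 (shut) to 1.0 (fully open).
Only numpy, scipy, OpenCV 4.12 (cv2) and the standard library are available. Lean on these libraries where they do the work, as an engineer would, in place of code of your own. Each camera call takes 0.05 s, during which the arm holds its last target. There are 200 camera calls.

## Working session

There is one attempt and no reset: what is moved stays moved. The work goes in short steps, Python scripts to look and compute and a tool call to move; the robot and the scene stay as the last step left them, time stands still between calls to the robot, and variables do not carry over. Pictures are saved under pics/ and viewed, about 12 in all and at most 16, crops included, and the job is handed in when it is done.

Besides the shell and the picture viewer there is one more tool, called by a JSON object that holds its "api" and its "payload", one argument or row to a line. play_rows: Moves the arm, as the interface text tells. Shifts and turns lie within -1 to 1; 1 stands for 0.3 m of shift or pi/2 rad of turn. Its arguments: {"type":"object","properties":{"rows":{"type":"array"},"force":{"type":"number"}},"required":["rows"]}

```bash
ls; mkdir -p pics
python3 - <<'E'
from plant import ctrl,cams
import cv2,numpy as np
print(ctrl.get_state())
for n in("scene","side"):
    c=cams.read_camera(n); cv2.imwrite(f"pics/{n}0.png",c["color"][:,:,::-1]); print(n,c["fx"],c["cx"],c["cy"],np.round(c["view"],3).tolist())
E
```

```text
pics
{'time': 0.0, 'qpos': array([ 1.08401511e+00,  2.87217327e-01,  1.57815823e+00,  5.23942085e-07,
        1.27861092e+00, -1.50040401e-01]), 'dq': array([-0.0003919 ,  0.00069482,  0.00082028, -0.00020121, -0.00212495,
       -0.00031207]), 'joint_efforts': array([-1.44711201e-03, -4.05986094e+01, -2.92620367e+01, -2.12597820e-04,
        5.89569230e-03, -3.73739823e-06]), 'eef_pos': array([0.22271779, 0.63650763, 0.2299229 ]), 'tcp_rot': array([-0.40952209,  0.57747301,  0.40876036,  0.5759614 ]), 'contact_force': array([-0.30461159,  0.49523307, -0.03045933]), 'wrist_torque': array([ 0.00864769, -0.01397   , -0.0328373 ]), 'opening': 0.9989437910392752}
scene 364.30576474168043 319.2766126841612 199.73181807506083 [[0.593, -0.805, -0.014, -0.454], [-0.607, -0.436, -0.664, 0.331], [0.529, 0.402, -0.747, 0.882], [0.0, 0.0, 0.0, 1.0]]
side 369.39362194062545 317.73291031324993 198.30360078034843 [[-0.974, -0.228, 0.016, 0.505], [-0.165, 0.656, -0.737, 0.226], [0.157, -0.72, -0.676, 0.926], [0.0, 0.0, 0.0, 1.0]]
```

View pics/scene0.png

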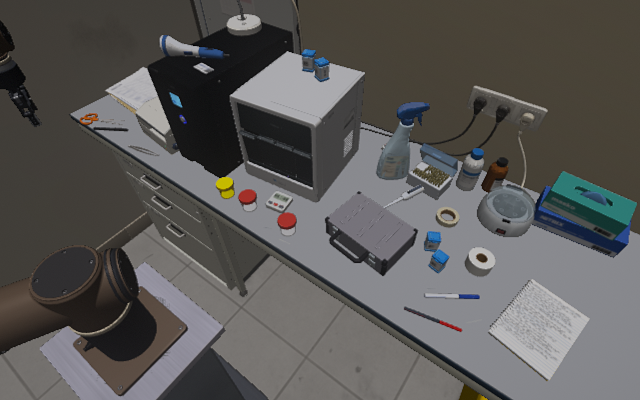

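View pics/side0.png

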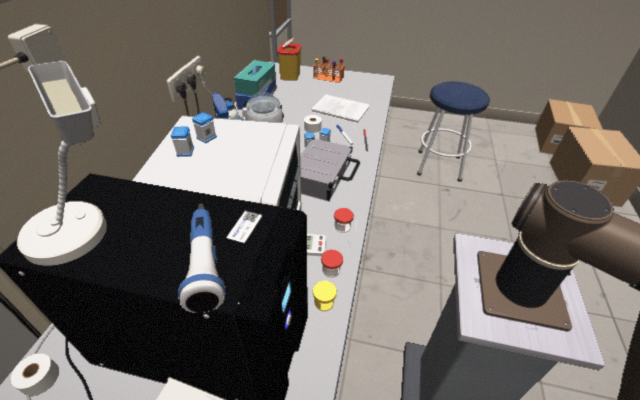

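```bash
cat > h.py <<'E'
import numpy as np,cv2
from plant import ctrl,cams
from scipy.spatial.transform import Rotation as R
def ray(c,u,v,z):
    V=np.array(c["view"]);o=-V[:3,:3].T@V[:3,3]
    d=V[:3,:3].T@np.array([(u-c["cx"])/c["fx"],(v-c["cy"])/c["fy"],1]); return o+d*(z-o[2])/d[2]
def proj(c,p):
    V=np.array(c["view"]);q=V[:3,:3]@np.asarray(p,float)+V[:3,3]; return np.array([c["cx"]+c["fx"]*q[0]/q[2],c["cy"]+c["fy"]*q[1]/q[2]])
def red(c,lo=(120,60,60)):
    im=c["color"].astype(int);m=((im[...,0]>110)&(im[...,1]<70)&(im[...,2]<70)).astype(np.uint8)
    n,l,s,ce=cv2.connectedComponentsWithStats(m); return [(s[i,:].tolist(),ce[i].round(1)) for i in range(1,n) if s[i,4]>60]
def rel(p,q=None,st=None):
    """shift (units) and turn(units) in the tool's axes from the present pose to p, quaternion q"""
    st=st or ctrl.get_state();T=R.from_quat(st["tcp_rot"])
    s=T.inv().apply(np.asarray(p)-st["eef_pos"])/.3
    t=np.zeros(3) if q is None else (T.inv()*q).as_rotvec()/(np.pi/2)
    return s.round(3),t.round(3)
def down(yaw):
    """tool x down, jaw axis (tool z) at world angle yaw"""
    z=np.array([np.cos(yaw),np.sin(yaw),0]);x=np.array([0,0,-1.]);return R.from_matrix(np.c_[x,np.cross(z,x),z])
def save(n,c,box=None,k=1):
    im=c["color"][:,:,::-1]
    if box: im=im[box[1]:box[3],box[0]:box[2]]
    cv2.imwrite(f"pics/{n}.png",cv2.resize(im,None,fx=k,fy=k,interpolation=cv2.INTER_CUBIC))
E
python3 - <<'E'
from h import *
a=cams.read_camera("scene");b=cams.read_camera("side")
for c in(a,b):
    for s,ce in red(c): print(s,ce,ray(c,*ce,.050).round(3))
save("case1",a,(310,185,430,275),6)
print(R.from_quat(ctrl.get_state()["tcp_rot"]).as_matrix().round(2))
E
```

```text
[239, 190, 17, 12, 167] [246.8 195.5] [0.47  0.058 0.05 ]
[278, 213, 18, 14, 205] [286.3 219.5] [ 0.469 -0.101  0.05 ]
[440, 321, 22, 10, 64] [450.2 325.7] [ 0.45  -0.607  0.05 ]
[278, 44, 22, 12, 127] [289.7  49.4] [ 0.959 -1.235  0.05 ]
[[-0.   -0.94  0.33]
 [-0.    0.33  0.94]
 [-1.    0.   -0.  ]]
```

View pics/case1.png

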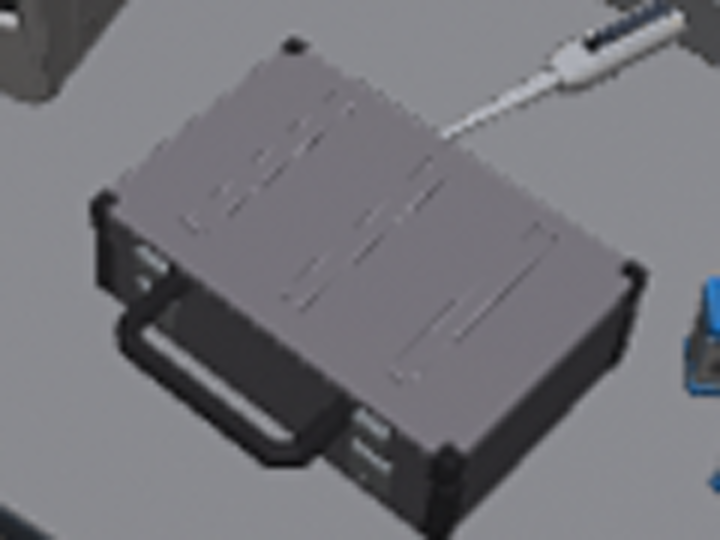

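Run:
```python
from h import *
a=cams.read_camera("scene");b=cams.read_camera("side")
P=[ray(a,310+u/6,185+v/6,.072)[:2] for u,v in[(103,205),(295,47),(636,268),(447,460)]]
P=np.array(P);print(P.round(3));e=[P[(i+1)%4]-P[i] for i in range(4)]
print([np.linalg.norm(x).round(3) for x in e],[np.degrees(np.arctan2(x[1],x[0])).round(1) for x in e]); print(P.mean(0))
for u,v in[(130,335),(280,450)]: print(ray(a,310+u/6,185+v/6,.06).round(3))
for s,ce in red(b): print(s,ce)
im=b["color"][[216,261],[344,332]];print(im)
for u,v in[(344,216),(332,260)]: print(ray(b,u,v,.054).round(3))
```

```text
[[ 0.525 -0.206]
 [ 0.662 -0.225]
 [ 0.636 -0.424]
 [ 0.497 -0.405]]
[np.float64(0.139), np.float64(0.2), np.float64(0.14), np.float64(0.201)] [np.float64(-7.9), np.float64(-97.4), np.float64(172.2), np.float64(82.2)]
[ 0.58007684 -0.31501886]
[ 0.478 -0.254  0.06 ]
[ 0.467 -0.341  0.06 ]
[277, 43, 23, 13, 127] [289.6  49.4]
[[226  83  73]
 [226  82  76]]
[ 0.466 -0.092  0.054]
[0.467 0.066 0.054]
```

Run:
```python
from h import *
a=cams.read_camera("scene");b=cams.read_camera("side")
for u,v in[(172,133),(224,174),(246,160),(321,193),(150,125),(184,149),(387,178)]: print(u,v,ray(a,u,v,0).round(3))
print("yellow",ray(a,225,184,.054).round(3))
print(rel([.44,.25,.24],down(np.radians(25))))
```

```text
172 133 [0.567 0.561 0.   ]
224 174 [0.526 0.23  0.   ]
246 160 [0.622 0.218 0.   ]
321 193 [ 0.648 -0.093  0.   ]
150 125 [0.549 0.674 0.   ]
184 149 [0.532 0.447 0.   ]
387 178 [ 0.834 -0.233  0.   ]
yellow [0.464 0.145 0.054]
(array([-0.029, -1.109, -0.978]), array([ 0.508, -0.   ,  0.   ]))
```

Run:
```python
from h import *
print(rel([.40,.25,.24],down(np.radians(25))))
```

```text
(array([-0.029, -0.983, -1.023]), array([ 0.508, -0.   ,  0.   ]))
```

{"api": "play_rows", "payload": {
  "rows": [
    [100,[0,-0.98,-1],[0.5,0,0]],
    [100,[0,-0.98,-1],[0.5,0,0]],
    [100,[0,-0.98,-1],[0.5,0,0]],
    [100,[0,-0.98,-1],[0.5,0,0]],
    [100,[0,-0.98,-1],[0.5,0,0]],
    [100,[0,-0.98,-1],[0.5,0,0]],
    [100,[0,-0.98,-1],[0.5,0,0]],
    [100,[0,-0.98,-1],[0.5,0,0]],
    [100,[0,-0.98,-1],[0.5,0,0]],
    [100,[0,-0.98,-1],[0.5,0,0]]
  ]
}}

```text
time: 1.23
eef_pos: [0.4003, 0.258, 0.2317]
tcp_rot: [-0.157, 0.689, 0.157, 0.69]
contact_force: [0.7, 0.9, 0.7]
opening: 1.001
```

Run:
```python
from h import *
print(ctrl.get_state()["qpos"].round(2),rel([.49,-.10,.25],down(np.radians(-7.7))))
```

```text
[ 0.36 -0.17  2.05  0.    1.26 -0.09] (array([-0.061, -1.205, -0.249]), array([ 0.371,  0.001, -0.   ]))
```

{"api": "play_rows", "payload": {
  "rows": [
    [60,[0,-1,-0.2],[0.37,0,0]],
    [60,[0,-1,-0.2],[0.37,0,0]],
    [60,[0,-1,-0.2],[0.37,0,0]],
    [60,[0,-1,-0.2],[0.37,0,0]],
    [60,[0,-1,-0.2],[0.37,0,0]],
    [60,[0,-1,-0.2],[0.37,0,0]],
    [60,[0,-1,-0.2],[0.37,0,0]],
    [60,[0,-1,-0.2],[0.37,0,0]]
  ]
}}

```text
time: 1.9
eef_pos: [0.4769, -0.0411, 0.2319]
tcp_rot: [0.048, 0.705, -0.049, 0.706]
contact_force: [0.7, -0.0, -0.0]
opening: 0.601
```

Run:
```python
from h import *
print(ctrl.get_state()["qpos"].round(2),rel([.455,-.30,.2],down(np.radians(-7.7))))
```

```text
[-0.3  -0.16  2.05 -0.    1.25 -0.16] (array([ 0.108, -0.865,  0.045]), array([-0.002,  0.001,  0.001]))
```

{"api": "play_rows", "payload": {
  "rows": [
    [50,[0.1,-0.865,0.045],[0,0,0]],
    [50,[0.1,-0.865,0.045],[0,0,0]],
    [50,[0.1,-0.865,0.045],[0,0,0]],
    [50,[0.1,-0.865,0.045],[0,0,0]],
    [50,[0.1,-0.865,0.045],[0,0,0]],
    [50,[0.1,-0.865,0.045],[0,0,0]],
    [50,[0.1,-0.865,0.045],[0,0,0]],
    [50,[0.1,-0.865,0.045],[0,0,0]]
  ]
}}

```text
time: 2.57
eef_pos: [0.4543, -0.2983, 0.2009]
tcp_rot: [0.048, 0.706, -0.048, 0.705]
contact_force: [-0.2, 0.5, 0.3]
opening: 0.505
```

Run:
```python
from h import *
print(ctrl.get_state()["eef_pos"],ctrl.get_state()["qpos"].round(2))
c=cams.read_camera("wrist");save("w1",c)
for p in[[.465,-.3,.06],[.58,-.315,.072]]: print(proj(c,p))
```

```text
[ 0.45427462 -0.29834052  0.20088083] [-0.77  0.02  1.93 -0.    1.19 -0.63]
[332.63726987 184.16358416]
[454.38506205 186.14765999]
```

View pics/w1.png

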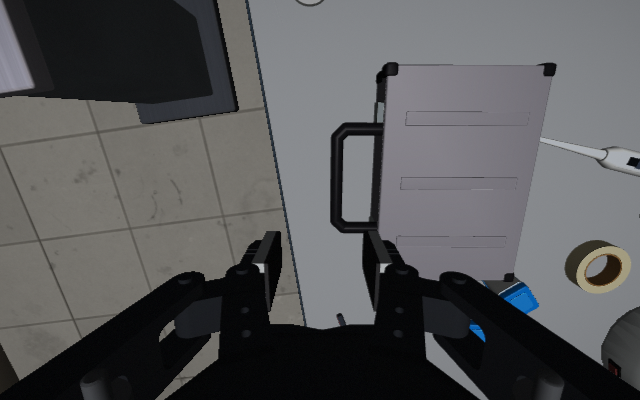

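Run:
```python
from h import *
c=cams.read_camera("wrist")
a,b=ray(c,337,134,.06),ray(c,338,222,.06);print(a,b,(a+b)/2,np.degrees(np.arctan2(*(a-b)[[1,0]])))
P=[ray(c,u,v,.072) for u,v in[(389,68),(551,69),(510,277)]];print(P,np.linalg.norm(P[0]-P[1]),np.linalg.norm(P[1]-P[2]),(P[0]+P[2])/2)
print(np.degrees(np.arctan2(*(P[1]-P[0])[[1,0]])),np.degrees(np.arctan2(*(P[1]-P[2])[[1,0]])))
```

```text
[ 0.47564732 -0.24979493  0.06      ] [ 0.46580372 -0.33854957  0.06      ] [ 0.47072552 -0.29417225  0.06      ] 83.6713058009975
[array([ 0.52630712, -0.19965804,  0.072     ]), array([ 0.66455612, -0.21939361,  0.072     ]), array([ 0.63650031, -0.41908997,  0.072     ])] 0.13965055721065023 0.20165754756896934 [ 0.58140371 -0.30937401  0.072     ]
-8.12430081909732 82.00272442845561
```

Run:
```python
from h import *
print(rel([.469,-.296,.039],down(np.radians(-7.9))))
```

```text
(array([0.541, 0.003, 0.047]), array([ 0.003, -0.   , -0.001]))
```

{"api": "play_rows", "payload": {
  "rows": [
    [45,[0.1,0,0.047],[0,0,0]],
    [45,[0.2,0,0.047],[0,0,0]],
    [45,[0.3,0,0.047],[0,0,0]],
    [45,[0.4,0,0.047],[0,0,0]],
    [45,[0.48,0,0.047],[0,0,0]],
    [45,[0.54,0,0.047],[0,0,0]],
    [0,[0.54,0,0.047],[0,0,0]],
    [0,[0.54,0,0.047],[0,0,0]],
    [0,[0.54,0,0.047],[0,0,0]],
    [0,[0.54,0,0.047],[0,0,0]]
  ],
  "force": 30
}}

```text
time: 3.5
eef_pos: [0.4691, -0.2958, 0.0403]
tcp_rot: [0.048, 0.706, -0.046, 0.705]
contact_force: [-1.0, 6.1, -1.2]
opening: 0.126
```

{"api": "play_rows", "payload": {
  "rows": [
    [0,[0,0,0],[0,0,0]],
    [0,[0,0,0],[0,0,0]],
    [0,[0,0,0],[0,0,0]]
  ]
}}

```text
time: 3.75
eef_pos: [0.4691, -0.2958, 0.04]
tcp_rot: [0.048, 0.706, -0.046, 0.705]
contact_force: [-1.0, 5.5, -0.9]
opening: 0.127
```

{"api": "play_rows", "payload": {
  "rows": [
    [0,[-0.062,0,0.006],[0,0,0]],
    [0,[-0.123,0,0.019],[0,0,0]],
    [0,[-0.182,0,0.038],[0,0,0]],
    [0,[-0.239,0,0.062],[0,0,0]]
  ]
}}

```text
time: 4.08
eef_pos: [0.4869, -0.2982, 0.1123]
tcp_rot: [0.048, 0.706, -0.046, 0.705]
contact_force: [-0.1, 2.9, -2.4]
opening: 0.128
```

{"api": "play_rows", "payload": {
  "rows": [
    [0,[-0.054,0,0.03],[0,0,0]],
    [0,[-0.105,0,0.065],[0,0,0]],
    [0,[-0.153,0,0.105],[0,0,0]],
    [0,[-0.196,0,0.15],[0,0,0]],
    [0,[-0.234,0,0.199],[0,0,0]],
    [0,[-0.268,0,0.251],[0,0,0]],
    [0,[-0.2955,0,0.3065],[0,0,0]],
    [0,[-0.318,0,0.3645],[0,0,0]],
    [0,[-0.334,0,0.424],[0,0,0]],
    [0,[-0.3445,0,0.4855],[0,0,0]]
  ]
}}

```text
time: 4.92
eef_pos: [0.6332, -0.3194, 0.2186]
tcp_rot: [0.046, 0.704, -0.048, 0.707]
contact_force: [-3.0, 1.2, 6.6]
opening: 0.126
```

{"api": "play_rows", "payload": {
  "rows": [
    [0,[-0.004,0,0.062],[0,0,0]],
    [0,[-0.002,0,0.124],[0,0,0]],
    [0,[0.006,0,0.185],[0,0,0]],
    [0,[0.009,0,0.2],[0,0,0]],
    [0,[0.009,0,0.2],[0,0,0]],
    [0,[0.009,0,0.2],[0,0,0]]
  ]
}}

```text
time: 5.42
eef_pos: [0.6933, -0.328, 0.2163]
tcp_rot: [0.045, 0.703, -0.048, 0.708]
contact_force: [1.0, -0.2, 5.3]
opening: 0.125
```

{"api": "play_rows", "payload": {
  "rows": [
    [50,[0,0,0],[0,0,0]],
    [50,[0,0,0],[0,0,0]],
    [50,[0,0,0],[0,0,0]],
    [50,[0,0,0],[0,0,0]],
    [50,[-0.1,0,0],[0,0,0]],
    [50,[-0.2,0,0],[0,0,0]],
    [50,[-0.25,0,0],[0,0,0]],
    [50,[-0.25,0,-0.1],[0,0,0]],
    [50,[-0.25,0,-0.2],[0,0,0]],
    [50,[-0.25,0,-0.3],[0,0,0]]
  ]
}}

```text
time: 6.25
eef_pos: [0.6012, -0.3149, 0.2865]
tcp_rot: [0.047, 0.705, -0.047, 0.706]
contact_force: [-0.4, 0.1, -0.1]
opening: 0.498
```

Run:
```python
from h import *
a=cams.read_camera("scene");b=cams.read_camera("side")
save("s2",a)
for s,ce in red(a): print(s,ce,ray(a,*ce,.050).round(3))
q=ctrl.get_state()["qpos"];print(q.round(2))
cv2.imwrite("pics/s2.png",np.hstack([cv2.imread("pics/s2.png")[100:300,180:480],b["color"][100:300,200:500,::-1]]))
```

```text
[239, 190, 17, 13, 171] [246.9 195.8] [0.47  0.057 0.05 ]
[278, 213, 18, 15, 208] [286.4 219.7] [ 0.469 -0.102  0.05 ]
[-0.63  0.26  1.51 -0.    1.37 -0.5 ]
```

View pics/s2.png

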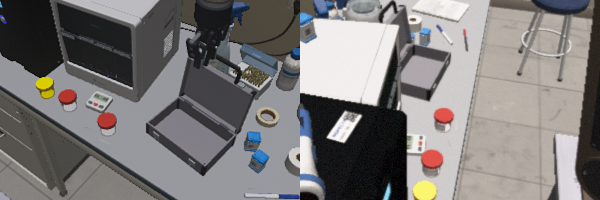

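Run:
```python
from h import *
print(rel([.469,-.097,.2],down(np.radians(-7.9+60))))
```

```text
(array([ 0.287,  0.659, -0.523]), array([-0.664, -0.002, -0.002]))
```

{"api": "play_rows", "payload": {
  "rows": [
    [100,[0.287,0.659,-0.523],[-0.665,0,0]],
    [100,[0.287,0.659,-0.523],[-0.665,0,0]],
    [100,[0.287,0.659,-0.523],[-0.665,0,0]],
    [100,[0.287,0.659,-0.523],[-0.665,0,0]],
    [100,[0.287,0.659,-0.523],[-0.665,0,0]],
    [100,[0.287,0.659,-0.523],[-0.665,0,0]],
    [100,[0.287,0.659,-0.523],[-0.665,0,0]],
    [100,[0.287,0.659,-0.523],[-0.665,0,0]],
    [100,[0.287,0.659,-0.523],[-0.665,0,0]],
    [100,[0.287,0.659,-0.523],[-0.665,0,0]]
  ]
}}

```text
time: 7.18
eef_pos: [0.4733, -0.098, 0.2009]
tcp_rot: [-0.312, 0.634, 0.312, 0.635]
contact_force: [-0.3, -1.0, -0.2]
opening: 1.004
```

{"api": "play_rows", "payload": {
  "rows": [
    [100,[0,0,0],[-0.66,0,0]],
    [100,[0,0,0],[-0.66,0,0]],
    [100,[0,0,0],[-0.66,0,0]],
    [100,[0,0,0],[-0.66,0,0]],
    [100,[0,0,0],[-0.66,0,0]],
    [100,[0,0,0],[-0.66,0,0]],
    [100,[0,0,0],[-0.66,0,0]],
    [100,[0,0,0],[-0.66,0,0]],
    [100,[0,0,0],[-0.66,0,0]],
    [100,[0,0,0],[-0.66,0,0]]
  ]
}}

```text
time: 8.02
eef_pos: [0.4734, -0.0988, 0.2009]
tcp_rot: [0.585, -0.397, -0.584, -0.398]
contact_force: [-0.1, -0.5, 0.4]
opening: 1.002
```

Run:
```python
from h import *
st=ctrl.get_state();print(st["qpos"].round(2),st["eef_pos"])
c=cams.read_camera("wrist");save("w2",c)
for s,ce in red(c): print(s,ce,ray(c,*ce,.054).round(3))
```

```text
[-0.42 -0.12  2.07  0.    1.19 -2.36] [ 0.47344914 -0.09880081  0.20091073]
[295, 151, 54, 52, 2154] [321.4 176.4] [ 0.468 -0.102  0.054]
[434, 208, 50, 47, 1816] [458.5 230.9] [0.469 0.056 0.054]
[369, 228, 13, 9, 84] [375.2 232.2] [ 0.503 -0.026  0.054]
```

View pics/w2.png

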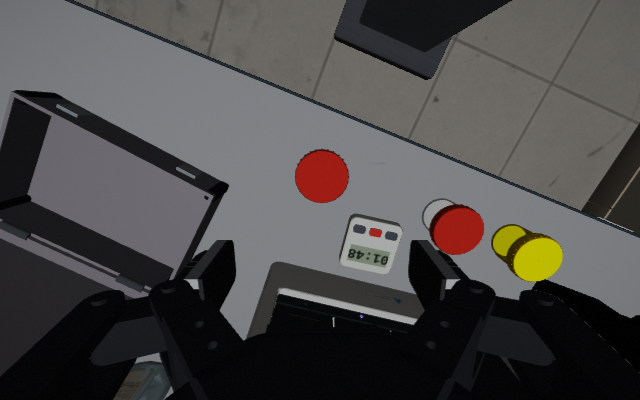

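Run:
```python
from h import *
print(rel([.468,-.101,.026]))
```

```text
(array([ 0.583,  0.02 , -0.   ]), array([0., 0., 0.]))
```

{"api": "play_rows", "payload": {
  "rows": [
    [100,[0.1,0.02,0],[0,0,0]],
    [100,[0.2,0.02,0],[0,0,0]],
    [100,[0.3,0.02,0],[0,0,0]],
    [100,[0.4,0.02,0],[0,0,0]],
    [100,[0.5,0.02,0],[0,0,0]],
    [100,[0.583,0.02,0],[0,0,0]],
    [0,[0.583,0.02,0],[0,0,0]],
    [0,[0.583,0.02,0],[0,0,0]],
    [0,[0.583,0.02,0],[0,0,0]],
    [0,[0.583,0.02,0],[0,0,0]]
  ],
  "force": 25
}}

```text
time: 8.9
eef_pos: [0.4687, -0.1013, 0.0276]
tcp_rot: [0.586, -0.397, -0.584, -0.398]
contact_force: [0.8, -0.4, -2.2]
opening: 0.623
```

{"api": "play_rows", "payload": {
  "rows": [
    [0,[0,0,0],[0,0,0]],
    [0,[0,0,0],[0,0,0]],
    [0,[0,0,0],[0,0,0]]
  ]
}}

```text
time: 9.15
eef_pos: [0.4682, -0.101, 0.0271]
tcp_rot: [0.586, -0.397, -0.584, -0.397]
contact_force: [0.7, 0.3, 1.8]
opening: 0.618
```

{"api": "play_rows", "payload": {
  "rows": [
    [0,[0,0,0],[0.07,0,0]],
    [0,[0,0,0],[0.14,0,0]],
    [0,[0,0,0],[0.21,0,0]],
    [0,[0,0,0],[0.28,0,0]],
    [0,[0,0,0],[0.35,0,0]],
    [0,[0,0,0],[0.42,0,0]],
    [0,[0,0,0],[0.49,0,0]],
    [0,[0,0,0],[0.56,0,0]],
    [0,[0,0,0],[0.63,0,0]],
    [0,[0,0,0],[0.7,0,0]]
  ]
}}

```text
time: 9.98
eef_pos: [0.4684, -0.1015, 0.0271]
tcp_rot: [-0.291, 0.644, 0.289, 0.646]
contact_force: [-0.4, -1.1, 2.0]
opening: 0.626
```

{"api": "play_rows", "payload": {
  "rows": [
    [0,[0,0,0],[0.07,0,0]],
    [0,[0,0,0],[0.14,0,0]],
    [0,[0,0,0],[0.21,0,0]],
    [0,[0,0,0],[0.28,0,0]],
    [0,[0,0,0],[0.35,0,0]],
    [0,[0,0,0],[0.42,0,0]],
    [0,[0,0,0],[0.49,0,0]],
    [0,[0,0,0],[0.56,0,0]],
    [0,[0,0,0],[0.63,0,0]],
    [0,[0,0,0],[0.7,0,0]]
  ]
}}

```text
time: 10.82
eef_pos: [0.4679, -0.1014, 0.027]
tcp_rot: [0.089, 0.701, -0.091, 0.702]
contact_force: [-1.5, -1.0, 3.3]
opening: 0.62
```

{"api": "play_rows", "payload": {
  "rows": [
    [0,[0,0,0],[0.07,0,0]],
    [0,[0,0,0],[0.14,0,0]],
    [0,[0,0,0],[0.21,0,0]],
    [0,[0,0,0],[0.28,0,0]],
    [0,[0,0,0],[0.35,0,0]],
    [0,[0,0,0],[0.42,0,0]],
    [0,[0,0,0],[0.49,0,0]],
    [0,[0,0,0],[0.55,0,0]],
    [0,[0,0,0],[0.55,0,0]]
  ]
}}

```text
time: 11.57
eef_pos: [0.4679, -0.1011, 0.027]
tcp_rot: [0.374, 0.599, -0.374, 0.6]
contact_force: [-1.5, -0.3, 5.0]
opening: 0.624
```

Run:
```python
from h import *
st=ctrl.get_state();print(st["qpos"].round(2),st["wrist_torque"].round(3),st["opening"])
ax=lambda y,s:np.array([.581,-.312,0])+R.from_euler('z',-7.9,degrees=True).apply([0,y,0])
print(ax(.05,0),ax(-.05,0)); c=cams.read_camera("wrist");save("w3",c)
```

```text
[-0.43  0.14  2.18 -0.    0.83  0.69] [ 0.014  0.329 -0.058] 0.6243272444854895
[ 0.58787223 -0.26247453  0.        ] [ 0.57412777 -0.36152547  0.        ]
```

View pics/w3.png

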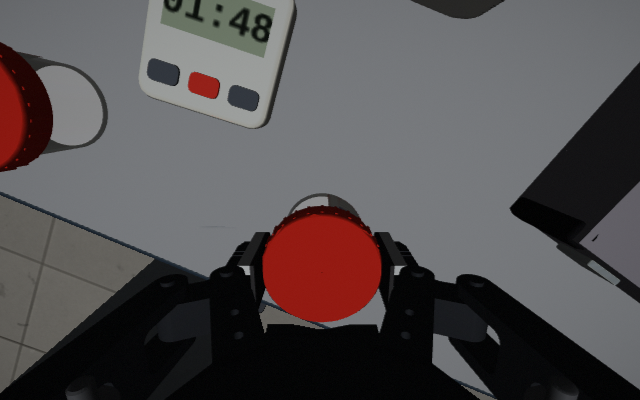

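{"api": "play_rows", "payload": {
  "rows": [
    [0,[-0.08,0,0],[0,0,0]],
    [0,[-0.16,0,0],[0,0,0]],
    [0,[-0.24,0,0],[0,0,0]],
    [0,[-0.32,0,0],[0,0,0]],
    [0,[-0.35,0,0],[0,0,0]]
  ],
  "force": 35
}}

```text
time: 12.03
eef_pos: [0.4688, -0.1012, 0.1339]
tcp_rot: [0.373, 0.599, -0.373, 0.603]
contact_force: [1.2, 0.7, -2.1]
opening: 0.619
```

Run:
```python
from h import *
print(ctrl.get_state()["eef_pos"],rel([.574,-.3615,.128],down(np.radians(-7.9))))
```

```text
[ 0.4687941  -0.1012411   0.13394341] (array([ 0.024, -0.07 ,  0.933]), array([-0.62 ,  0.004, -0.001]))
```

{"api": "play_rows", "payload": {
  "rows": [
    [0,[0.01,-0.007,0.093],[-0.062,0,0]],
    [0,[0.015,-0.014,0.187],[-0.124,0,0]],
    [0,[0.02,-0.021,0.28],[-0.186,0,0]],
    [0,[0.02,-0.028,0.373],[-0.248,0,0]],
    [0,[0.02,-0.035,0.467],[-0.31,0,0]],
    [0,[0.02,-0.042,0.56],[-0.372,0,0]],
    [0,[0.02,-0.049,0.653],[-0.434,0,0]],
    [0,[0.02,-0.056,0.747],[-0.496,0,0]],
    [0,[0.02,-0.063,0.84],[-0.558,0,0]],
    [0,[0.02,-0.07,0.933],[-0.62,0,0]]
  ]
}}

```text
time: 12.87
eef_pos: [0.5714, -0.3619, 0.1225]
tcp_rot: [0.048, 0.706, -0.047, 0.705]
contact_force: [0.7, 0.4, -2.1]
opening: 0.619
```

{"api": "play_rows", "payload": {
  "rows": [
    [0,[0,0,0],[0,0,0]],
    [0,[0,0,0],[0,0,0]]
  ]
}}

```text
time: 13.03
eef_pos: [0.5711, -0.3619, 0.1227]
tcp_rot: [0.051, 0.706, -0.049, 0.705]
contact_force: [0.1, 0.5, -2.2]
opening: 0.622
```

Run:
```python
from h import *
print(rel([.574,-.3615,.034],down(np.radians(-7.9))))
c=cams.read_camera("wrist");save("w4",c)
a=cams.read_camera("scene")
for s,ce in red(a): print(s,ce,ray(a,*ce,.050).round(3))
```

```text
(array([0.296, 0.002, 0.01 ]), array([-0.002, -0.001, -0.001]))
[239, 190, 17, 13, 171] [246.9 195.8] [0.47  0.057 0.05 ]
[385, 211, 13, 15, 136] [391.6 219.2] [ 0.647 -0.346  0.05 ]
```

View pics/w4.png

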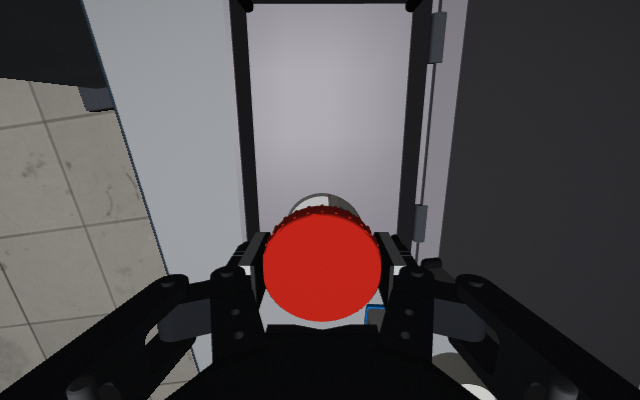

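{"api": "play_rows", "payload": {
  "rows": [
    [0,[0.08,0,0.01],[0,0,0]],
    [0,[0.16,0,0.01],[0,0,0]],
    [0,[0.22,0,0.01],[0,0,0]],
    [0,[0.26,0,0.01],[0,0,0]],
    [0,[0.28,0,0.01],[0,0,0]],
    [0,[0.295,0,0.01],[0,0,0]],
    [0,[0.3,0,0.01],[0,0,0]],
    [0,[0.3,0,0.01],[0,0,0]]
  ]
}}

```text
time: 13.8
eef_pos: [0.5751, -0.3617, 0.0355]
tcp_rot: [0.049, 0.705, -0.05, 0.706]
contact_force: [0.4, 0.2, -2.3]
opening: 0.621
```

{"api": "play_rows", "payload": {
  "rows": [
    [75,[0,0,0],[0,0,0]],
    [75,[0,0,0],[0,0,0]],
    [75,[0,0,0],[0,0,0]],
    [75,[-0.08,0,0],[0,0,0]],
    [75,[-0.16,0,0],[0,0,0]],
    [75,[-0.28,0,0],[0,0,0]],
    [75,[-0.4,0,0],[0,0,0]],
    [75,[-0.5,0,0],[0,0,0]],
    [75,[-0.5,0,0],[0,0,0]]
  ]
}}

```text
time: 14.55
eef_pos: [0.5783, -0.3646, 0.1957]
tcp_rot: [0.046, 0.7, -0.053, 0.71]
contact_force: [1.0, -0.7, 1.6]
opening: 0.753
```

Run:
```python
from h import *
c=cams.read_camera("wrist");save("w5",c)
for s,ce in red(c): print(s,ce,ray(c,*ce,.058).round(3))
a=cams.read_camera("scene")
for s,ce in red(a): print(s,ce,ray(a,*ce,.050).round(3))
st=ctrl.get_state();print(st["eef_pos"],st["qpos"].round(2),rel([.469,.0575,.19],down(np.radians(-7.9+60))))
```

```text
[289, 154, 55, 54, 2299] [316.2 180.8] [ 0.575 -0.361  0.058]
[239, 190, 17, 13, 173] [246.9 195.9] [0.469 0.056 0.05 ]
[375, 230, 20, 16, 245] [384.3 237.9] [ 0.577 -0.362  0.05 ]
[ 0.57578461 -0.36252148  0.18822711] [-0.71  0.33  1.6  -0.    1.2  -0.57] (array([-0.013,  1.336, -0.548]), array([-0.668,  0.002,  0.004]))
```

View pics/w5.png

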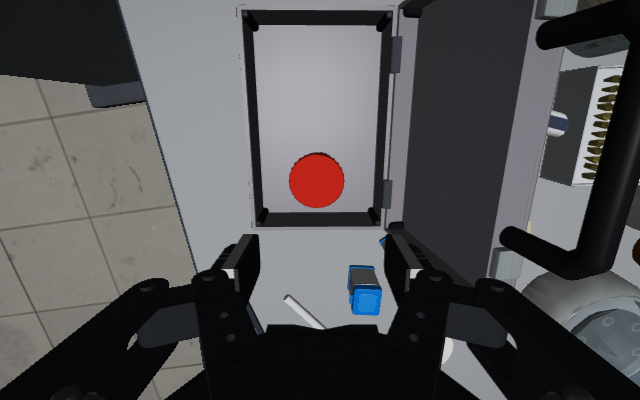

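{"api": "play_rows", "payload": {
  "rows": [
    [100,[-0.05,0.9,-0.37],[-0.66,0,0]],
    [100,[-0.05,0.9,-0.37],[-0.66,0,0]],
    [100,[-0.05,0.9,-0.37],[-0.66,0,0]],
    [100,[-0.05,0.9,-0.37],[-0.66,0,0]],
    [100,[-0.05,0.9,-0.37],[-0.66,0,0]],
    [100,[-0.05,0.9,-0.37],[-0.66,0,0]],
    [100,[-0.05,0.9,-0.37],[-0.66,0,0]],
    [100,[-0.05,0.9,-0.37],[-0.66,0,0]],
    [100,[-0.05,0.9,-0.37],[-0.66,0,0]],
    [100,[-0.05,0.9,-0.37],[-0.66,0,0]]
  ]
}}

```text
time: 15.48
eef_pos: [0.5014, -0.0774, 0.198]
tcp_rot: [-0.306, 0.638, 0.308, 0.636]
contact_force: [-0.1, -0.1, 0.1]
opening: 1.005
```

Run:
```python
from h import *
st=ctrl.get_state();print(st["qpos"].round(2),rel([.469,.0575,.19],down(np.radians(120))))
```

```text
[-0.35 -0.06  2.01 -0.    1.19 -1.25] (array([0.027, 0.364, 0.285]), array([-0.761,  0.   , -0.002]))
```

{"api": "play_rows", "payload": {
  "rows": [
    [100,[0.027,0.364,0.285],[-0.76,0,0]],
    [100,[0.027,0.364,0.285],[-0.76,0,0]],
    [100,[0.027,0.364,0.285],[-0.76,0,0]],
    [100,[0.027,0.364,0.285],[-0.76,0,0]],
    [100,[0.027,0.364,0.285],[-0.76,0,0]],
    [100,[0.027,0.364,0.285],[-0.76,0,0]],
    [100,[0.027,0.364,0.285],[-0.76,0,0]],
    [100,[0.027,0.364,0.285],[-0.76,0,0]],
    [100,[0.027,0.364,0.285],[-0.76,0,0]],
    [100,[0.027,0.364,0.285],[-0.76,0,0]]
  ]
}}

```text
time: 16.32
eef_pos: [0.4701, 0.0559, 0.1902]
tcp_rot: [-0.611, 0.354, 0.613, 0.354]
contact_force: [-0.4, 1.1, -0.1]
opening: 0.999
```

Run:
```python
from h import *
c=cams.read_camera("wrist");save("w6",c)
for s,ce in red(c): print(s,ce,ray(c,*ce,.054).round(3))
im=c["color"].astype(int);m=(im[...,0]>150)&(im[...,1]>150)&(im[...,2]<60);v,u=np.nonzero(m);print("yel",ray(c,np.median(u),np.median(v),.054).round(3))
st=ctrl.get_state();print(st["qpos"].round(2),st["eef_pos"])
P=[p for s,ce in red(c) for p in[ray(c,*ce,.054)] if s[4]>1000]
if P: print(rel([P[0][0],P[0][1],.026]))
```

```text
[295, 159, 56, 53, 2262] [322.8 184.9] [0.469 0.057 0.054]
[241, 177, 14, 10, 99] [247.5 181.5] [ 0.503 -0.009  0.054]
yel [0.465 0.149 0.054]
[-0.1  -0.13  2.1  -0.    1.18 -2.19] [0.47007257 0.05590372 0.19020378]
(array([0.547, 0.001, 0.003]), array([0., 0., 0.]))
```

View pics/w6.png

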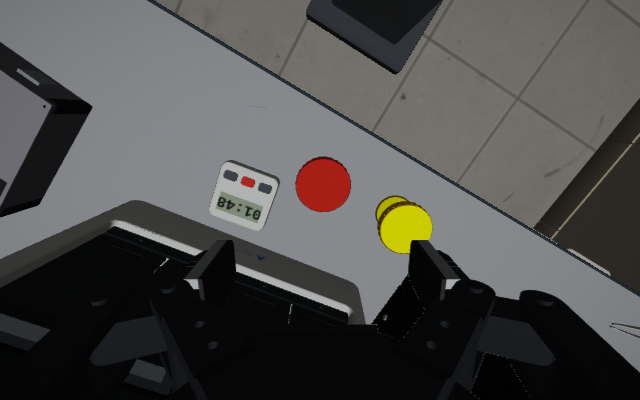

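{"api": "play_rows", "payload": {
  "rows": [
    [85,[0.1,0,0.003],[0,0,0]],
    [85,[0.2,0,0.003],[0,0,0]],
    [85,[0.3,0,0.003],[0,0,0]],
    [85,[0.4,0,0.003],[0,0,0]],
    [85,[0.48,0,0.003],[0,0,0]],
    [85,[0.547,0,0.003],[0,0,0]],
    [0,[0.547,0,0.003],[0,0,0]],
    [0,[0.547,0,0.003],[0,0,0]],
    [0,[0.547,0,0.003],[0,0,0]],
    [0,[0.547,0,0.003],[0,0,0]]
  ],
  "force": 25
}}

```text
time: 17.2
eef_pos: [0.4711, 0.0569, 0.0287]
tcp_rot: [0.612, -0.355, -0.611, -0.355]
contact_force: [0.4, 0.1, -1.9]
opening: 0.612
```

{"api": "play_rows", "payload": {
  "rows": [
    [0,[0,0,0],[0,0,0]],
    [0,[0,0,0],[0,0,0]],
    [0,[0,0,0],[0,0,0]]
  ]
}}

```text
time: 17.45
eef_pos: [0.4706, 0.0571, 0.0282]
tcp_rot: [0.612, -0.355, -0.611, -0.355]
contact_force: [-0.2, 0.5, -2.4]
opening: 0.611
```

{"api": "play_rows", "payload": {
  "rows": [
    [0,[0,0,0],[0.07,0,0]],
    [0,[0,0,0],[0.14,0,0]],
    [0,[0,0,0],[0.21,0,0]],
    [0,[0,0,0],[0.28,0,0]],
    [0,[0,0,0],[0.35,0,0]],
    [0,[0,0,0],[0.42,0,0]],
    [0,[0,0,0],[0.49,0,0]],
    [0,[0,0,0],[0.56,0,0]],
    [0,[0,0,0],[0.63,0,0]],
    [0,[0,0,0],[0.7,0,0]]
  ]
}}

```text
time: 18.28
eef_pos: [0.4703, 0.0571, 0.0278]
tcp_rot: [-0.334, 0.623, 0.334, 0.623]
contact_force: [-0.2, -0.2, -1.4]
opening: 0.613
```

{"api": "play_rows", "payload": {
  "rows": [
    [0,[0,0,0],[0.07,0,0]],
    [0,[0,0,0],[0.14,0,0]],
    [0,[0,0,0],[0.21,0,0]],
    [0,[0,0,0],[0.28,0,0]],
    [0,[0,0,0],[0.35,0,0]],
    [0,[0,0,0],[0.42,0,0]],
    [0,[0,0,0],[0.49,0,0]],
    [0,[0,0,0],[0.56,0,0]],
    [0,[0,0,0],[0.63,0,0]],
    [0,[0,0,0],[0.7,0,0]]
  ]
}}

```text
time: 19.12
eef_pos: [0.4703, 0.0571, 0.0278]
tcp_rot: [0.04, 0.706, -0.04, 0.706]
contact_force: [0.3, 0.3, -1.2]
opening: 0.61
```

{"api": "play_rows", "payload": {
  "rows": [
    [0,[0,0,0],[0.07,0,0]],
    [0,[0,0,0],[0.14,0,0]],
    [0,[0,0,0],[0.21,0,0]],
    [0,[0,0,0],[0.28,0,0]],
    [0,[0,0,0],[0.35,0,0]],
    [0,[0,0,0],[0.42,0,0]],
    [0,[0,0,0],[0.49,0,0]],
    [0,[0,0,0],[0.55,0,0]],
    [0,[0,0,0],[0.55,0,0]]
  ]
}}

```text
time: 19.87
eef_pos: [0.4703, 0.0571, 0.0278]
tcp_rot: [0.331, 0.625, -0.331, 0.625]
contact_force: [-0.4, 0.1, -2.2]
opening: 0.611
```

{"api": "play_rows", "payload": {
  "rows": [
    [0,[-0.08,0,0],[0,0,0]],
    [0,[-0.16,0,0],[0,0,0]],
    [0,[-0.24,0,0],[0,0,0]],
    [0,[-0.32,0,0],[0,0,0]],
    [0,[-0.37,0,0],[0,0,0]],
    [0,[-0.37,0,0],[0,0,0]]
  ],
  "force": 35
}}

```text
time: 20.37
eef_pos: [0.473, 0.0569, 0.1428]
tcp_rot: [0.331, 0.623, -0.329, 0.628]
contact_force: [0.7, -0.3, -1.6]
opening: 0.61
```

Run:
```python
from h import *
st=ctrl.get_state();print(st["qpos"].round(2),st["eef_pos"],rel([.587,-.2625,.135],down(np.radians(-7.9))))
a=cams.read_camera("scene")
for s,ce in red(a): print(s,ce,ray(a,*ce,.054).round(3))
```

```text
[-0.09 -0.07  2.13  0.    1.07  0.88] [0.47298795 0.05690478 0.14284566] (array([ 0.03 , -0.288,  1.093]), array([-0.53 ,  0.005, -0.003]))
[232, 161, 18, 13, 186] [240.3 167.3] [0.547 0.16  0.054]
[375, 230, 20, 16, 247] [384.4 237.6] [ 0.575 -0.363  0.054]
[440, 321, 22, 11, 63] [450.3 325.7] [ 0.448 -0.607  0.054]
```

{"api": "play_rows", "payload": {
  "rows": [
    [0,[0,-0.024,0.091],[-0.053,0,0]],
    [0,[0,-0.048,0.182],[-0.106,0,0]],
    [0,[0,-0.072,0.273],[-0.159,0,0]],
    [0,[0,-0.096,0.364],[-0.212,0,0]],
    [0,[0,-0.12,0.455],[-0.265,0,0]],
    [0,[0,-0.144,0.546],[-0.318,0,0]],
    [0,[0,-0.168,0.637],[-0.371,0,0]],
    [0,[0,-0.192,0.728],[-0.424,0,0]],
    [0,[0,-0.216,0.82],[-0.477,0,0]],
    [0,[0,-0.24,0.911],[-0.53,0,0]]
  ]
}}

```text
time: 21.25
eef_pos: [0.5636, -0.2101, 0.1357]
tcp_rot: [0.048, 0.707, -0.047, 0.704]
contact_force: [0.9, -1.1, -1.9]
opening: 0.61
```

Run:
```python
from h import *
st=ctrl.get_state();print(st["qpos"].round(2),rel([.587,-.2625,.135],down(np.radians(-7.9))))
```

```text
[-0.53  0.22  1.84  0.    1.09 -0.39] (array([ 0.002, -0.163,  0.101]), array([ 0.002, -0.002, -0.001]))
```

{"api": "play_rows", "payload": {
  "rows": [
    [0,[0,-0.08,0.05],[0,0,0]],
    [0,[0,-0.163,0.1],[0,0,0]],
    [0,[0,-0.163,0.1],[0,0,0]],
    [0,[0.08,-0.163,0.1],[0,0,0]],
    [0,[0.16,-0.163,0.1],[0,0,0]],
    [0,[0.22,-0.163,0.1],[0,0,0]],
    [0,[0.28,-0.163,0.1],[0,0,0]],
    [0,[0.32,-0.163,0.1],[0,0,0]],
    [0,[0.34,-0.163,0.1],[0,0,0]],
    [0,[0.345,-0.163,0.1],[0,0,0]]
  ]
}}

```text
time: 22.08
eef_pos: [0.5859, -0.2608, 0.0324]
tcp_rot: [0.05, 0.707, -0.049, 0.704]
contact_force: [-0.3, 0.6, -2.1]
opening: 0.609
```

{"api": "play_rows", "payload": {
  "rows": [
    [0,[0.003,0,0],[0,0,0]],
    [0,[0.003,0,0],[0,0,0]],
    [0,[0.003,0,0],[0,0,0]]
  ]
}}

```text
time: 22.33
eef_pos: [0.5883, -0.2625, 0.0355]
tcp_rot: [0.049, 0.705, -0.05, 0.706]
contact_force: [-0.2, -0.1, -1.9]
opening: 0.612
```

{"api": "play_rows", "payload": {
  "rows": [
    [0,[0.005,0,0],[0,0,0]],
    [0,[0.01,0,0],[0,0,0]],
    [0,[0.01,0,0],[0,0,0]],
    [0,[0.01,0,0],[0,0,0]]
  ]
}}

```text
time: 22.67
eef_pos: [0.5873, -0.2619, 0.0311]
tcp_rot: [0.05, 0.705, -0.05, 0.705]
contact_force: [0.4, 1.0, -2.1]
opening: 0.614
```

{"api": "play_rows", "payload": {
  "rows": [
    [0,[0.005,0,0],[0,0,0]],
    [0,[0.007,0,0],[0,0,0]],
    [0,[0.007,0,0],[0,0,0]],
    [0,[0.007,0,0],[0,0,0]]
  ]
}}

```text
time: 23.0
eef_pos: [0.5876, -0.2622, 0.0295]
tcp_rot: [0.049, 0.705, -0.05, 0.706]
contact_force: [-1.4, -0.0, 0.7]
opening: 0.609
```

{"api": "play_rows", "payload": {
  "rows": [
    [0,[0.004,0,0],[0,0,0]],
    [0,[0.004,0,0],[0.07,0,0]],
    [0,[0.004,0,0],[0.14,0,0]],
    [0,[0.004,0,0],[0.21,0,0]],
    [0,[0.004,0,0],[0.28,0,0]],
    [0,[0.004,0,0],[0.35,0,0]]
  ]
}}

```text
time: 23.5
eef_pos: [0.5894, -0.2626, 0.0293]
tcp_rot: [0.241, 0.663, -0.241, 0.667]
contact_force: [1.2, -0.2, 1.9]
opening: 0.607
```

Run:
```python
from h import *
st=ctrl.get_state();print(st["qpos"].round(2),st["contact_force"].round(1),st["wrist_torque"].round(3))
c=cams.read_camera("wrist");save("w7",c,(160,120,480,330),2)
```

```text
[-0.58  0.45  1.77  0.    0.92  0.12] [ 1.2 -0.2  1.9] [-0.029 -0.444  0.034]
```

View pics/w7.png

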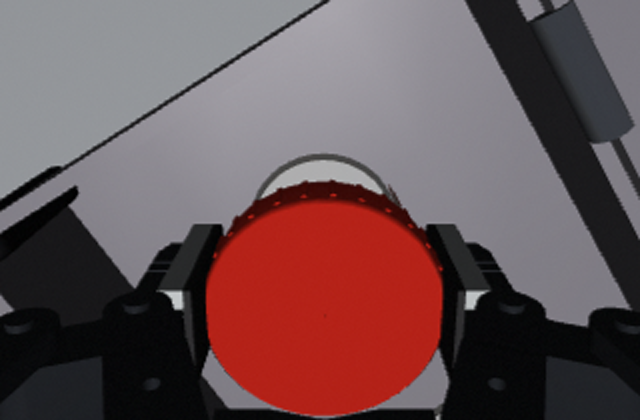

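{"api": "play_rows", "payload": {
  "rows": [
    [0,[0.003,0,0],[0.07,0,0]],
    [0,[0.003,0,0],[0.14,0,0]],
    [0,[0.003,0,0],[0.21,0,0]],
    [0,[0.003,0,0],[0.28,0,0]],
    [0,[0.003,0,0],[0.35,0,0]],
    [0,[0.003,0,0],[0.42,0,0]],
    [0,[0.003,0,0],[0.49,0,0]],
    [0,[0.003,0,0],[0.56,0,0]],
    [0,[0.003,0,0],[0.63,0,0]],
    [0,[0.003,0,0],[0.7,0,0]]
  ]
}}

```text
time: 24.38
eef_pos: [0.5896, -0.2641, 0.0293]
tcp_rot: [0.553, 0.439, -0.552, 0.444]
contact_force: [1.1, -2.8, 4.1]
opening: 0.611
```

Run:
```python
from h import *
st=ctrl.get_state();print(st["qpos"].round(2),st["contact_force"].round(1),st["wrist_torque"].round(3))
c=cams.read_camera("wrist");save("w8",c,(160,120,480,330),1)
```

```text
[-0.58  0.45  1.77 -0.    0.92  1.22] [ 1.1 -2.8  4.1] [-0.546 -0.12  -0.004]
```

{"api": "play_rows", "payload": {
  "rows": [
    [0,[0,0,0],[0.07,0,0]],
    [0,[0,0,0],[0.14,0,0]],
    [0,[0,0,0],[0.21,0,0]],
    [0,[0,0,0],[0.28,0,0]],
    [0,[0,0,0],[0.35,0,0]],
    [0,[0,0,0],[0.42,0,0]]
  ]
}}

```text
time: 24.93
eef_pos: [0.5888, -0.2644, 0.0293]
tcp_rot: [0.666, 0.238, -0.665, 0.242]
contact_force: [-1.1, -3.9, 6.9]
opening: 0.607
```

Run:
```python
from h import *
st=ctrl.get_state();print(st["qpos"].round(2),st["contact_force"].round(1),st["wrist_torque"].round(3))
c=cams.read_camera("wrist");save("w9",c,(160,120,480,330),1)
cv2.imwrite("pics/w89.png",np.hstack([cv2.imread("pics/w8.png"),cv2.imread("pics/w9.png")]))
```

```text
[-0.58  0.45  1.77 -0.    0.92  1.87] [-1.1 -3.9  6.9] [-0.662  0.3    0.072]
```

View pics/w89.png

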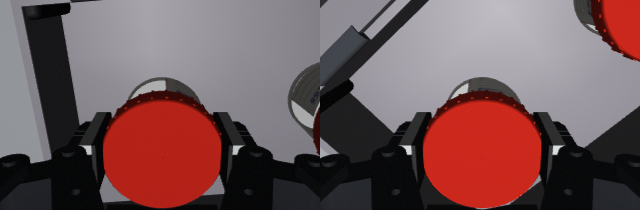

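{"api": "play_rows", "payload": {
  "rows": [
    [0,[0,0,0],[0.07,0,0]],
    [0,[0,0,0],[0.14,0,0]],
    [0,[0,0,0],[0.21,0,0]],
    [0,[0,0,0],[0.21,0,0]]
  ]
}}

```text
time: 25.32
eef_pos: [0.5885, -0.2641, 0.0293]
tcp_rot: [0.696, 0.126, -0.695, 0.129]
contact_force: [-0.9, -2.1, 6.9]
opening: 0.61
```

Run:
```python
from h import *
st=ctrl.get_state();print(st["qpos"].round(2),st["contact_force"].round(1),st["wrist_torque"].round(3))
save("w10",cams.read_camera("wrist"),(160,120,480,330),1)
```

```text
[-0.58  0.45  1.77 -0.    0.92  2.2 ] [-0.9 -2.1  6.9] [-0.477  0.353  0.052]
```

{"api": "play_rows", "payload": {
  "rows": [
    [0,[0,0,0],[0.07,0,0]],
    [0,[0,0,0],[0.14,0,0]],
    [0,[0,0,0],[0.21,0,0]],
    [0,[0,0,0],[0.26,0,0]],
    [0,[0,0,0],[0.26,0,0]]
  ]
}}

```text
time: 25.78
eef_pos: [0.588, -0.2639, 0.0293]
tcp_rot: [0.707, -0.017, -0.707, -0.014]
contact_force: [-2.6, -2.8, 8.5]
opening: 0.604
```

Run:
```python
from h import *
st=ctrl.get_state();print(st["qpos"].round(2),st["contact_force"].round(1),st["wrist_torque"].round(3))
save("w11",cams.read_camera("wrist"),(160,120,480,330),1)
a=[cv2.resize(cv2.imread(f"pics/w{i}.png")[60:110,100:230],None,fx=3,fy=3) for i in(8,9,10,11)]
cv2.imwrite("pics/lab.png",np.vstack([np.hstack(a[:2]),np.hstack(a[2:])]))
```

```text
[-0.58  0.45  1.77 -0.    0.92  2.61] [-2.6 -2.8  8.5] [-0.355  0.588  0.03 ]
```

View pics/lab.png

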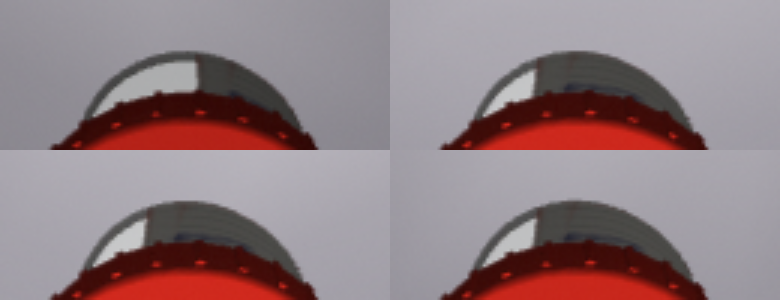

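{"api": "play_rows", "payload": {
  "rows": [
    [75,[0,0,0],[0,0,0]],
    [75,[0,0,0],[0,0,0]],
    [75,[0,0,0],[0,0,0]],
    [75,[-0.05,0,0],[0,0,0]],
    [75,[-0.13,0,0],[0,0,0]],
    [75,[-0.25,0,0],[0,0,0]],
    [75,[-0.35,0,0],[0,0,0]],
    [75,[-0.45,0,0],[0,0,0]],
    [75,[-0.5,0,0],[0,0,0]]
  ]
}}

```text
time: 26.58
eef_pos: [0.5891, -0.2627, 0.1828]
tcp_rot: [0.709, -0.017, -0.705, -0.015]
contact_force: [0.0, -0.6, 0.6]
opening: 0.75
```

{"api": "play_rows", "payload": {
  "rows": [
    [75,[0,0,0],[-0.75,0,0]],
    [75,[0,0,0],[-0.75,0,0]],
    [75,[0,0,0],[-0.75,0,0]],
    [75,[0,0,0],[-0.75,0,0]],
    [75,[0,0,0],[-0.75,0,0]],
    [75,[0,0,0],[-0.75,0,0]],
    [75,[0,0,0],[-0.75,0,0]],
    [75,[0,0,0],[-0.75,0,0]],
    [75,[0,0,0],[-0.75,0,0]],
    [75,[0,0,0],[-0.75,0,0]]
  ]
}}

```text
time: 27.42
eef_pos: [0.5873, -0.2616, 0.1776]
tcp_rot: [0.596, 0.381, -0.596, 0.381]
contact_force: [0.4, 0.2, 0.2]
opening: 0.752
```

{"api": "play_rows", "payload": {
  "rows": [
    [75,[0,0,0],[-0.75,0,0]],
    [75,[0,0,0],[-0.75,0,0]],
    [75,[0,0,0],[-0.75,0,0]],
    [75,[0,0,0],[-0.75,0,0]],
    [75,[0,0,0],[-0.75,0,0]],
    [75,[0,0,0],[-0.75,0,0]],
    [75,[0,0,0],[-0.75,0,0]],
    [75,[0,0,0],[-0.75,0,0]],
    [75,[0,0,0],[-0.75,0,0]],
    [75,[0,0,0],[-0.75,0,0]]
  ]
}}

```text
time: 28.25
eef_pos: [0.5873, -0.2616, 0.1776]
tcp_rot: [0.284, 0.648, -0.284, 0.648]
contact_force: [0.2, 0.4, 0.3]
opening: 0.747
```

Run:
```python
from h import *
st=ctrl.get_state();c=cams.read_camera("wrist")
for s,ce in red(c): print(s,ce,ray(c,*ce,.058).round(3))
print(st["qpos"].round(2),st["eef_pos"],rel([.575,-.361,.15],down(np.radians(-7.9))))
```

```text
[73, 55, 16, 15, 149] [80.2 61.7] [ 0.532 -0.041  0.058]
[294, 159, 58, 57, 2568] [322.4 187.3] [ 0.589 -0.261  0.058]
[361, 240, 29, 47, 903] [374.5 264.3] [ 0.566 -0.353  0.058]
[-0.58  0.26  1.71  0.    1.17  0.25] [ 0.58731005 -0.26161124  0.1775901 ] (array([ 0.092, -0.255,  0.216]), array([-0.438,  0.   , -0.   ]))
```

{"api": "play_rows", "payload": {
  "rows": [
    [75,[0,-0.255,0.216],[-0.438,0,0]],
    [75,[0,-0.255,0.216],[-0.438,0,0]],
    [75,[0,-0.255,0.216],[-0.438,0,0]],
    [75,[0,-0.255,0.216],[-0.438,0,0]],
    [75,[0,-0.255,0.216],[-0.438,0,0]],
    [75,[0,-0.255,0.216],[-0.438,0,0]],
    [75,[0,-0.255,0.216],[-0.438,0,0]],
    [75,[0,-0.255,0.216],[-0.438,0,0]]
  ]
}}

```text
time: 28.97
eef_pos: [0.5745, -0.3612, 0.1773]
tcp_rot: [0.051, 0.705, -0.051, 0.705]
contact_force: [0.1, -0.0, 1.0]
opening: 0.748
```

Run:
```python
from h import *
st=ctrl.get_state();c=cams.read_camera("wrist")
for s,ce in red(c): print(s,ce,ray(c,*ce,.058).round(3))
print(st["qpos"].round(2),st["eef_pos"],rel([.575,-.361,.029],down(np.radians(-7.9))))
```

```text
[289, 38, 65, 70, 3510] [320.8  72. ] [ 0.588 -0.261  0.058]
[294, 161, 58, 57, 2571] [322.6 189.3] [ 0.575 -0.361  0.058]
[-0.71  0.34  1.61  0.    1.19 -0.56] [ 0.57448028 -0.36124556  0.17727761] (array([0.494, 0.001, 0.001]), array([-0.005,  0.   ,  0.   ]))
```

{"api": "play_rows", "payload": {
  "rows": [
    [75,[0.1,0,0],[0,0,0]],
    [75,[0.2,0,0],[0,0,0]],
    [75,[0.3,0,0],[0,0,0]],
    [75,[0.4,0,0],[0,0,0]],
    [75,[0.46,0,0],[0,0,0]],
    [75,[0.495,0,0],[0,0,0]],
    [0,[0.495,0,0],[0,0,0]],
    [0,[0.495,0,0],[0,0,0]],
    [0,[0.495,0,0],[0,0,0]],
    [0,[0.495,0,0],[0,0,0]]
  ],
  "force": 30
}}

```text
time: 29.85
eef_pos: [0.5753, -0.362, 0.0301]
tcp_rot: [0.05, 0.705, -0.051, 0.706]
contact_force: [0.1, 0.2, -1.8]
opening: 0.622
```

{"api": "play_rows", "payload": {
  "rows": [
    [0,[0,0,0],[0,0,0]],
    [0,[0.004,0,0],[0,0,0]],
    [0,[0.004,0,0],[0,0,0]],
    [0,[0.004,0,0],[0,0,0]]
  ]
}}

```text
time: 30.18
eef_pos: [0.5744, -0.3614, 0.0273]
tcp_rot: [0.051, 0.705, -0.051, 0.705]
contact_force: [0.2, -0.7, -2.0]
opening: 0.622
```

Still hanging; press further.

{"api": "play_rows", "payload": {
  "rows": [
    [0,[0.004,0,0],[0,0,0]],
    [0,[0.008,0,0],[0,0,0]],
    [0,[0.008,0,0],[0,0,0]],
    [0,[0.008,0,0],[0,0,0]]
  ]
}}

```text
time: 30.52
eef_pos: [0.5747, -0.3617, 0.0254]
tcp_rot: [0.051, 0.705, -0.051, 0.705]
contact_force: [-0.8, 1.2, 1.7]
opening: 0.62
```

{"api": "play_rows", "payload": {
  "rows": [
    [0,[0.003,0,0],[0,0,0]],
    [0,[0.003,0,0],[0,0,0]],
    [0,[0.003,0,0],[0,0,0]]
  ]
}}

```text
time: 30.77
eef_pos: [0.5749, -0.3619, 0.0253]
tcp_rot: [0.05, 0.705, -0.051, 0.705]
contact_force: [-1.5, 1.5, 5.3]
opening: 0.622
```

Run:
```python
from h import *
save("c0",cams.read_camera("wrist"),(160,120,480,330),1)
```

{"api": "play_rows", "payload": {
  "rows": [
    [0,[0,0,0],[0.07,0,0]],
    [0,[0,0,0],[0.14,0,0]],
    [0,[0,0,0],[0.21,0,0]],
    [0,[0,0,0],[0.28,0,0]],
    [0,[0,0,0],[0.35,0,0]],
    [0,[0,0,0],[0.42,0,0]]
  ]
}}

```text
time: 31.32
eef_pos: [0.5751, -0.3631, 0.0256]
tcp_rot: [0.277, 0.649, -0.279, 0.651]
contact_force: [-1.1, -0.9, 4.8]
opening: 0.62
```

Run:
```python
from h import *
st=ctrl.get_state();print(st["qpos"].round(2),st["contact_force"].round(1),st["wrist_torque"].round(3))
save("c1",cams.read_camera("wrist"),(160,120,480,330),1)
```

```text
[-0.71  0.52  1.68 -0.    0.94  0.1 ] [-1.1 -0.9  4.8] [-0.294  0.38   0.053]
```

{"api": "play_rows", "payload": {
  "rows": [
    [0,[0,0,0],[0.07,0,0]],
    [0,[0,0,0],[0.14,0,0]],
    [0,[0,0,0],[0.21,0,0]],
    [0,[0,0,0],[0.28,0,0]],
    [0,[0,0,0],[0.35,0,0]],
    [0,[0,0,0],[0.42,0,0]]
  ]
}}

```text
time: 31.87
eef_pos: [0.5749, -0.3629, 0.0255]
tcp_rot: [0.473, 0.525, -0.474, 0.527]
contact_force: [-3.2, -1.7, 5.7]
opening: 0.622
```

Run:
```python
from h import *
st=ctrl.get_state();print(st["qpos"].round(2),st["contact_force"].round(1),st["wrist_torque"].round(3))
save("c2",cams.read_camera("wrist"),(160,120,480,330),1)
a=[cv2.resize(cv2.imread(f"pics/{i}.png")[60:110,100:230],None,fx=3,fy=3) for i in("w3" and "c0","c1","c2")]
a.append(cv2.resize(cv2.imread("pics/w3.png")[120:330,160:480][60:110,100:230],None,fx=3,fy=3))
cv2.imwrite("pics/lab2.png",np.vstack([np.hstack(a[:2]),np.hstack(a[2:])]))
```

```text
[-0.71  0.52  1.68 -0.    0.95  0.76] [-3.2 -1.7  5.7] [-0.155  0.524  0.046]
```

View pics/lab2.png

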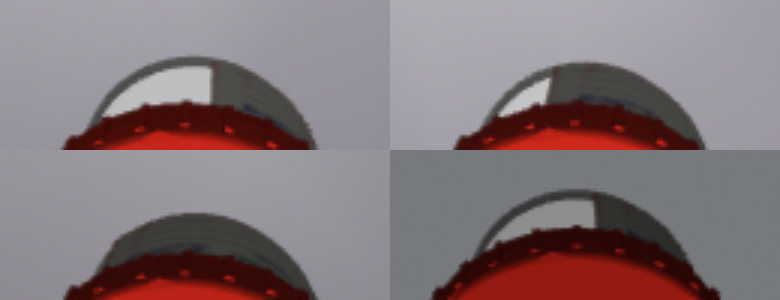

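{"api": "play_rows", "payload": {
  "rows": [
    [0,[0,0,0],[0.07,0,0]],
    [0,[0,0,0],[0.14,0,0]],
    [0,[0,0,0],[0.21,0,0]],
    [0,[0,0,0],[0.28,0,0]],
    [0,[0,0,0],[0.35,0,0]],
    [0,[0,0,0],[0.42,0,0]],
    [0,[0,0,0],[0.49,0,0]],
    [0,[0,0,0],[0.56,0,0]],
    [0,[0,0,0],[0.63,0,0]],
    [0,[0,0,0],[0.7,0,0]]
  ]
}}

```text
time: 32.75
eef_pos: [0.5754, -0.3605, 0.0255]
tcp_rot: [0.679, 0.201, -0.677, 0.2]
contact_force: [-0.6, 5.1, 7.7]
opening: 0.623
```

{"api": "play_rows", "payload": {
  "rows": [
    [0,[0,0,0],[0.07,0,0]],
    [0,[0,0,0],[0.14,0,0]],
    [0,[0,0,0],[0.2,0,0]],
    [0,[0,0,0],[0.2,0,0]]
  ]
}}

```text
time: 33.08
eef_pos: [0.5761, -0.3604, 0.0255]
tcp_rot: [0.702, 0.093, -0.7, 0.093]
contact_force: [-0.4, 3.7, 6.6]
opening: 0.623
```

Run:
```python
from h import *
st=ctrl.get_state();print(st["qpos"].round(2),st["contact_force"].round(1),st["wrist_torque"].round(3))
save("c3",cams.read_camera("wrist"),(160,120,480,330),1)
```

```text
[-0.71  0.52  1.68  0.    0.95  2.17] [-0.4  3.7  6.6] [ 0.774 -0.208  0.059]
```

{"api": "play_rows", "payload": {
  "rows": [
    [0,[0,0,0],[0.07,0,0]],
    [0,[0,0,0],[0.14,0,0]],
    [0,[0,0,0],[0.21,0,0]],
    [0,[0,0,0],[0.28,0,0]],
    [0,[0,0,0],[0.33,0,0]],
    [0,[0,0,0],[0.33,0,0]]
  ]
}}

```text
time: 33.63
eef_pos: [0.5766, -0.3611, 0.0255]
tcp_rot: [0.703, -0.089, -0.7, -0.089]
contact_force: [2.6, 2.2, 5.0]
opening: 0.619
```

Run:
```python
from h import *
st=ctrl.get_state();print(st["qpos"].round(2),st["contact_force"].round(1),st["wrist_torque"].round(3))
save("c4",cams.read_camera("wrist"),(160,120,480,330),1)
f=lambda i:cv2.cvtColor(cv2.imread(f"pics/{i}.png")[78:97,132:198],cv2.COLOR_BGR2GRAY).astype(int)
for a,b in[("c0","c1"),("c1","c2"),("c2","c3"),("c3","c4"),("w9","w10"),("w10","w11")]: print(a,b,abs(f(a)-f(b)).mean().round(1))
a=[cv2.resize(cv2.imread(f"pics/{i}.png")[60:110,100:230],None,fx=3,fy=3) for i in("c2","c3","c4")]
cv2.imwrite("pics/lab3.png",np.vstack(a))
```

```text
[-0.71  0.52  1.68  0.    0.94  2.68] [2.6 2.2 5. ] [ 0.526 -0.505  0.092]
c0 c1 37.2
c1 c2 20.9
c2 c3 5.1
c3 c4 2.6
w9 w10 2.4
w10 w11 3.9
```

View pics/lab3.png

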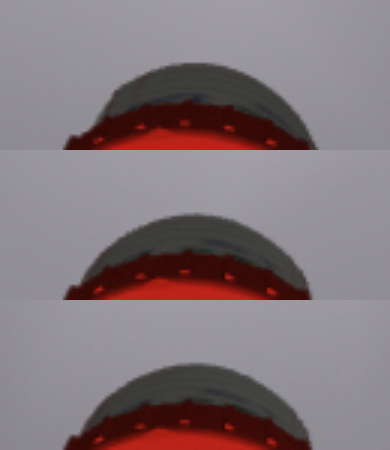

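{"api": "play_rows", "payload": {
  "rows": [
    [75,[0,0,0],[0,0,0]],
    [75,[0,0,0],[0,0,0]],
    [75,[0,0,0],[0,0,0]],
    [75,[-0.05,0,0],[0,0,0]],
    [75,[-0.13,0,0],[0,0,0]],
    [75,[-0.25,0,0],[0,0,0]],
    [75,[-0.38,0,0],[0,0,0]],
    [75,[-0.5,0,0],[0,0,0]],
    [75,[-0.63,0,0],[0,0,0]],
    [75,[-0.75,0,0],[0,0,0]]
  ]
}}

```text
time: 34.52
eef_pos: [0.5742, -0.3615, 0.2522]
tcp_rot: [0.702, -0.09, -0.701, -0.089]
contact_force: [-0.3, 0.1, 1.5]
opening: 0.748
```

Run:
```python
from h import *
st=ctrl.get_state();c=cams.read_camera("wrist")
for s,ce in red(c): 
    p=ray(c,*ce,.058); print(s,ce,p.round(3),R.from_euler('z',7.9,degrees=True).apply(p-[.581,-.312,0]).round(3))
q=down(np.radians(-7.9)); print(st["qpos"].round(2),st["eef_pos"],rel([.6,-.32,.31],down(np.radians(82.1))))
```

```text
[299, 155, 46, 44, 1602] [321.7 176.5] [ 0.575 -0.358  0.058] [ 0.001 -0.047  0.058]
[310, 232, 43, 38, 1288] [330.7 250.4] [ 0.588 -0.263  0.058] [0.    0.049 0.058]
[-0.71  0.28  1.55 -0.    1.31  2.68] [ 0.57415207 -0.36148985  0.25220949] (array([-0.159, -0.159, -0.04 ]), array([ 0.927, -0.011,  0.003]))
```

Run:
```python
from h import *
print(rel([.698,-.3285,.31],down(np.radians(172.1))))
```

```text
(array([-0.155, -0.214, -0.363]), array([-0.073, -0.009, -0.005]))
```

{"api": "play_rows", "payload": {
  "rows": [
    [50,[-0.1,0,0],[0,0,0]],
    [50,[-0.2,0,0],[0,0,0]],
    [50,[-0.2,-0.1,-0.12],[-0.073,0,0]],
    [50,[-0.2,-0.15,-0.24],[-0.073,0,0]],
    [50,[-0.18,-0.214,-0.363],[-0.073,-0.009,-0.005]],
    [50,[-0.155,-0.214,-0.363],[-0.073,-0.009,-0.005]],
    [50,[-0.155,-0.214,-0.363],[-0.073,-0.009,-0.005]],
    [50,[-0.155,-0.214,-0.363],[-0.073,-0.009,-0.005]]
  ]
}}

```text
time: 35.23
eef_pos: [0.6954, -0.3264, 0.2939]
tcp_rot: [-0.7, 0.045, 0.711, 0.053]
contact_force: [-0.0, -0.2, -0.0]
opening: 0.499
```

Run:
```python
from h import *
st=ctrl.get_state();print(st["qpos"].round(2),rel([.698,-.3285,.213],down(np.radians(172.1))))
c=cams.read_camera("wrist");save("w12",c);print(proj(c,[.698,-.3285,.232]))
```

```text
[-0.57  0.47  1.23  0.    1.46  2.71] (array([ 0.27 ,  0.008, -0.014]), array([-0.   ,  0.011,  0.006]))
[316.44465792 206.38752057]
```

View pics/w12.png

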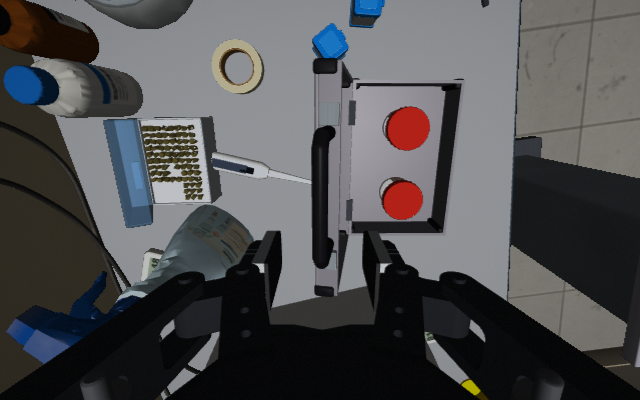

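{"api": "play_rows", "payload": {
  "rows": [
    [50,[0.07,0.008,-0.008],[0,0.01,0.006]],
    [50,[0.14,0.008,-0.008],[0,0.01,0.006]],
    [50,[0.2,0.008,-0.008],[0,0.01,0.006]],
    [50,[0.25,0.008,-0.008],[0,0.01,0.006]],
    [50,[0.27,0.008,-0.008],[0,0.01,0.006]],
    [50,[0.27,0.008,-0.008],[0,0.01,0.006]]
  ],
  "force": 30
}}

```text
time: 35.78
eef_pos: [0.6957, -0.3286, 0.2131]
tcp_rot: [-0.705, 0.049, 0.705, 0.049]
contact_force: [-0.3, 0.1, -0.4]
opening: 0.498
```

{"api": "play_rows", "payload": {
  "rows": [
    [0,[0,0,0],[0,0,0]],
    [0,[0,0,0],[0,0,0]],
    [0,[0,0,0],[0,0,0]],
    [0,[0,0,0],[0,0,0]],
    [0,[0,0,0],[0,0,0]],
    [0,[0,0,0],[0,0,0]]
  ]
}}

```text
time: 36.28
eef_pos: [0.6957, -0.3288, 0.2169]
tcp_rot: [-0.705, 0.05, 0.706, 0.048]
contact_force: [-5.7, 1.3, 3.2]
opening: 0.12
```

Run:
```python
from h import *
st=ctrl.get_state();print(st["qpos"].round(2),st["eef_pos"],st["contact_force"])
# arc waypoints in tool units from the present pose, bar at 19 mm behind TCP
h=np.array([.581,-.312,.05])+R.from_euler('z',-7.9,degrees=True).apply([.070,0,0])
d=R.from_euler('z',-7.9,degrees=True).apply([1,0,0]); r=.1863
b=st["eef_pos"]+[0,0,.019]; f0=np.arctan2(b[2]-h[2],-(b-h)@d); print("phi",f0,"r",np.hypot(b[2]-h[2],(b-h)@d),"th",f0-.0537)
f0=min(f0,1.80)
for th in np.arange(1.75,-.01,-.1):
    f=th+.0537; print(round(th,2),"x",round(-r*(np.sin(f)-np.sin(f0))/.3,3),"z",round(r*(np.cos(f)-np.cos(f0))/.3,3))
```

```text
[-0.57  0.5   1.32 -0.    1.32  2.71] [ 0.69571785 -0.32877255  0.21687497] [-5.69602439  1.25418703  3.24659549]
phi 1.8130675707668473 r 0.1914666406418863 th 1.7593675707668472
1.75 x 0.001 z -0.002
1.65 x -0.011 z 0.059
1.55 x -0.016 z 0.121
1.45 x -0.015 z 0.183
1.35 x -0.008 z 0.244
1.25 x 0.006 z 0.305
1.15 x 0.025 z 0.364
1.05 x 0.05 z 0.421
0.95 x 0.081 z 0.475
0.85 x 0.117 z 0.525
0.75 x 0.158 z 0.572
0.65 x 0.203 z 0.615
0.55 x 0.252 z 0.652
0.45 x 0.305 z 0.685
0.35 x 0.361 z 0.712
0.25 x 0.419 z 0.734
0.15 x 0.479 z 0.749
0.05 x 0.54 z 0.759
```

{"api": "play_rows", "payload": {
  "rows": [
    [0,[-0.011,0,0.059],[0,0,0]],
    [0,[-0.016,0,0.121],[0,0,0]],
    [0,[-0.015,0,0.183],[0,0,0]],
    [0,[-0.008,0,0.244],[0,0,0]],
    [0,[0.006,0,0.305],[0,0,0]],
    [0,[0.025,0,0.364],[0,0,0]],
    [0,[0.05,0,0.421],[0,0,0]],
    [0,[0.081,0,0.475],[0,0,0]],
    [0,[0.117,0,0.525],[0,0,0]],
    [0,[0.158,0,0.572],[0,0,0]]
  ]
}}

```text
time: 37.12
eef_pos: [0.5278, -0.3051, 0.1697]
tcp_rot: [0.708, -0.05, -0.703, -0.048]
contact_force: [2.0, 1.6, 0.1]
opening: 0.123
```

{"api": "play_rows", "payload": {
  "rows": [
    [0,[0.045,0,0.043],[0,0,0]],
    [0,[0.094,0,0.08],[0,0,0]],
    [0,[0.147,0,0.113],[0,0,0]],
    [0,[0.203,0,0.14],[0,0,0]],
    [0,[0.261,0,0.162],[0,0,0]],
    [0,[0.321,0,0.177],[0,0,0]],
    [0,[0.37,0,0.186],[0,0,0]],
    [0,[0.4,0,0.19],[0,0,0]],
    [0,[0.4,0,0.19],[0,0,0]]
  ]
}}

```text
time: 37.87
eef_pos: [0.4694, -0.2967, 0.0451]
tcp_rot: [-0.705, 0.049, 0.706, 0.049]
contact_force: [-7.2, -0.6, 0.7]
opening: 0.132
```

{"api": "play_rows", "payload": {
  "rows": [
    [0,[0.01,0,0],[0,0,0]],
    [0,[0.018,0,0],[0,0,0]],
    [0,[0.02,0,0],[0,0,0]],
    [0,[0.02,0,0],[0,0,0]]
  ]
}}

```text
time: 38.2
eef_pos: [0.4691, -0.2966, 0.0405]
tcp_rot: [-0.704, 0.048, 0.707, 0.049]
contact_force: [-9.6, -0.3, 0.1]
opening: 0.117
```

{"api": "play_rows", "payload": {
  "rows": [
    [45,[0,0,0],[0,0,0]],
    [45,[0,0,0],[0,0,0]],
    [45,[0,0,0],[0,0,0]],
    [45,[0,0,0],[0,0,0]],
    [45,[-0.08,0,0],[0,0,0]],
    [45,[-0.16,0,0],[0,0,0]],
    [45,[-0.28,0,0],[0,0,0]],
    [45,[-0.4,0,0],[0,0,0]],
    [45,[-0.55,0,0],[0,0,0]],
    [45,[-0.55,0,0],[0,0,0]]
  ]
}}

```text
time: 39.03
eef_pos: [0.4747, -0.2999, 0.2159]
tcp_rot: [0.711, -0.053, -0.7, -0.045]
contact_force: [1.0, -1.0, 0.7]
opening: 0.451
```

Run:
```python
from h import *
st=ctrl.get_state();print(st["eef_pos"],st["contact_force"])
n=cv2.cvtColor(cams.read_camera("scene")["color"],cv2.COLOR_RGB2GRAY).astype(int);o=cv2.imread("pics/scene0.png",0).astype(int)
s=np.s_[185:275,310:430]
d=abs(n-o)[s];print("diff from the first, shut picture: mean",d.mean(),"frac>40",(d>40).mean())
cv2.imwrite("pics/fin.png",cv2.resize(np.hstack([o[s],n[s]]).astype(np.uint8),None,fx=3,fy=3))
```

```text
[ 0.47469465 -0.29987326  0.21592696] [ 0.98459941 -0.95353054  0.65580413]
diff from the first, shut picture: mean 16.03537037037037 frac>40 0.07805555555555556
```

{"api": "play_rows", "payload": {
  "rows": [
    [45,[-0.2,-0.3,0],[0,0,0]],
    [45,[-0.2,-0.5,0],[0,0,0]],
    [45,[-0.2,-0.7,0],[0,0,0]],
    [45,[-0.2,-0.8,0],[0,0,0]],
    [45,[-0.2,-0.8,0],[0,0,0]],
    [45,[-0.2,-0.8,0],[0,0,0]],
    [45,[-0.2,-0.8,0],[0,0,0]],
    [45,[-0.2,-0.8,0],[0,0,0]]
  ]
}}

```text
time: 39.75
eef_pos: [0.4924, -0.0861, 0.264]
tcp_rot: [0.711, -0.025, -0.702, -0.044]
contact_force: [-0.7, 0.2, 0.4]
opening: 0.452
```

Run:
```python
from h import *
st=ctrl.get_state();print(st["eef_pos"],st["qpos"].round(2))
for k,s in(("scene",np.s_[185:275,310:430]),("side",np.s_[130:205,290:365])):
    n=cv2.cvtColor(cams.read_camera(k)["color"],cv2.COLOR_RGB2GRAY).astype(np.float32)[s];o=cv2.imread(f"pics/{k}0.png",0).astype(np.float32)[s]
    d=abs(n-o);m=d>25;v,u=np.nonzero(m)
    print(k,"mean",d.mean(),"frac",m.mean(),"where",(u.min(),u.max(),v.min(),v.max()) if len(u) else None,"edge shift",cv2.phaseCorrelate(o,n))
```

```text
[ 0.49239894 -0.08611893  0.26404058] [-0.39 -0.14  1.97  0.03  1.31  2.84]
scene mean 5.103889 frac 0.0 where None edge shift ((-0.00472802204030387, -0.005829009117121586), 1.0014807477262284)
side mean 13.453333 frac 0.10328888888888889 where (np.int64(26), np.int64(74), np.int64(0), np.int64(27)) edge shift ((0.36555189038916325, 0.629032720538568), 0.7853713507758247)
```

{"api": "play_rows", "payload": {
  "rows": [
    [45,[0,0,0],[-0.07,0,0]],
    [45,[0,0,0],[-0.14,0,0]],
    [45,[0,0,0],[-0.2,0,0]],
    [45,[0,0,0],[-0.2,0,0]]
  ]
}}

```text
time: 40.18
eef_pos: [0.4923, -0.0884, 0.2636]
tcp_rot: [0.709, 0.085, -0.697, 0.067]
contact_force: [0.3, -0.2, -0.0]
opening: 0.45
```

Run:
```python
from h import *
for k,s in(("side",np.s_[130:205,290:365]),):
    n=cv2.cvtColor(cams.read_camera(k)["color"],cv2.COLOR_RGB2GRAY).astype(np.float32)
    m=abs(n-cv2.imread(f"pics/{k}0.png",0))>25;st=ctrl.get_state();print(m[s].mean(),proj(cams.read_camera(k),st["eef_pos"]),proj(cams.read_camera(k),st["eef_pos"]+[0,0,.1]),st["qpos"].round(2))
print(ctrl.sign_off())
```

```text
0.09795555555555556 [338.37225769 153.76269181] [340.78873071 116.94046024] [-0.4  -0.14  1.97  0.03  1.31  2.53]
the job is handed in; nothing more can be done
None
```

I handed the job in at about 40 s: both red-capped cups stand in the case with their caps home, and the lid is shut. Only two red cups were out. I left the yellow look-alike alone.

**What I did:**
- I swung the lid back onto its stop by its handle.
- I put both cups in the case, one each side of the middle, and then shut the lid by the handle.
- Neither cap was home after its turn on the bench. I suspected this for one cup, because the wrist force suggested it was hanging slightly in the grip. The label later showed the other cup's cap was still loose too.
- I re-screwed both caps inside the case, with the cups pressed on the floor.

**Last checks:**
- **Caps:** by the end, each label turned together with its cap, over roughly the last 0.7 rad for one cup and 0.5 rad for the other. That means both caps are on their stops.
- **Positions:** from the wrist picture, the cups were at (0.000, +0.049) m and (0.001, −0.047) m in the case's frame. I took that picture before shutting the lid and have not seen inside since.
- **Lid:** the scene camera's view of the case matches the first, shut picture, with no pixel differing by more than 25 grey levels. The handle also finished at its original height.
- **Disagreement:** about 10% of the pixels in the side camera's view of the case still differed from the first picture. The gripper was in front of the case in that view, which probably explains it. I had no picture views left to confirm this by eye.
- **Joint range:** after the lid was shut, the last joint reached 2.84 rad, which is its limit. I backed it off to 2.53 before handing in.

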